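Chill the plates and put the scrapers away

ROBOT

A 6-joint arm with a two-finger parallel gripper is mounted at the origin on a cart in front of the work surface, level with it; the furniture and walls round the work are solid. World frame = base frame: x ahead of the robot, y to its left, z up, the work surface at z = 0. Lengths are in m, angles in degrees, forces in N, time in s.
With the tool pointing down it reaches from about 0.35 to 0.775 m from the base axis. Payload 5.5 kg.
Tool frame: the origin (TCP) lies at the very end of the fingers, on their centre line; the grasp point (between the pads) lies 19 mm behind it; z points along the fingers, y is the line along which they close (so a half turn about z gives the same grasp; the last joint's range is limited). The gripper opens to 85 mm and grips with 20 to 120 N. Pads are 22 mm wide; open, the fingers measure 114 mm over their backs; the gripper's body (76 mm by 85 mm) begins 54 mm behind the grasp point. The pads swing forward as they close: fully open they stand 13 mm farther back than shut.
Start: joints at [68.319, 17.945, 2.641, 74.691, 0, 82.002], TCP at [0.136, 0.559, 0.231] pointing down, gripper open.
Joint ranges: [-158.12, 158.12], [-49.38, 96.58], [-58.88, 72.47], [-126.05, 133.96], [-84.25, 85.87], [-180, 180]. Speed limits (degrees/s): [147.25, 147.25, 180, 180, 180, 180].

INTERFACE

Orientations are given as a 3x3 rotation matrix whose columns are the frame's x, y, z axes.
In Python, from rig import manip gives the robot as it stands. The module is installed in compiled form; this text tells all that it offers.
- The arm moves only by the shell command python3 -m creep 'ROWS' [FORCE]. ROWS is JSON, a list of rows, each a list of 3 entries, a list of its own where there are three numbers: the shift along the tool's x, y, z in mm, then the turn, a rotation vector about the tool's x, y, z in degrees, then the finger opening in mm, from 0 to 85.4. A call has 1 to 12 rows; each row is the pose to reach, as a shift and turn from the pose commanded when the call began, along the tool's axes at that moment; what a row does not reach only later rows make up. A row lasts 1/8 s, in which the tool goes at most 62.5 mm and 10.7 degrees, less where a joint would pass 70% of its speed; a pose out of reach is approached as far as the arm can. A call with a gripper value outside its range is refused whole. The fingers move at their own pace and stop on an object; FORCE is the grip in N (left out, the last holds). Time passes only in rows, so rows that repeat a pose let the fingers close. It gives the time, the measured TCP pose, the force, the opening and the grip force at its end, in the units of the state.
- manip.state(): the state, without advancing time (a new reading comes with each control period).
- manip.capture(name): name is "side" or "top" or "wrist"; returns a dict with "frame" (400x640x3 uint8, blue, green, red), "z_map" (400x640 float32, m along the optical axis (not along the pixel's ray), 0 where there is no reading), "fx", "fy", "cx", "cy" (pixels), "extrinsics" (4x4, takes a point from world to camera coordinates); the wrist camera has in their place "mount" (4x4, takes a point from camera to tool coordinates, whose origin is the TCP and whose axes are the flange's). Camera axes: x right, y down, z forward; pixel columns grow to the right and rows downward; lengths in m; the calibration is good to about 2 mm. A picture is of the moment at which its call begins: read the wrist's pose just before it.
- manip.sign_off(): hands the job in; it is judged then, once.
The state is a dict: "clock": time; "joint_positions": joint angles; "dq": joint speeds; "joint_torque": joint torques, N m; "tcp_pos": TCP position; "eef_rot": TCP orientation; "wrist_force": force on the tool from outside, world axes, zero at the start; "torque": the same for the moment, N m; "opening": opening from 0.0 (shut) to 1.0 (fully open); "grasp_force": force on a finger pad.
Only numpy, scipy, OpenCV 4.12 (cv2) and the standard library are available. Lean on these libraries where they do the work, as an engineer would, in place of code of your own. Each camera call takes 0.05 s, during which the arm holds its last target. There are 200 camera calls.

TASK

Slide each single culture dish lying at the front of the bench, without lifting it, up the ramp until it is wholly on the bare metal cold plate, and when all of them are on, press the plate's start button. Also put every flat scraper away, blade first and fully home, in a slot of the white block, one to a slot. Leave the beaker and the porcelain bowl where they stand.

Things in the scene. Friction and masses are not known exactly. Their poses are not given: they have to be found in the camera images.
- plate_centre (a point): centre of the top of the cold plate, a fixed bare metal sheet 100 mm (x, front to back) by 280 mm (y), top 2 mm above the bench. Before its front (-x) edge runs a ramp 14 mm long up from the bench; other edges are 2 mm steps. Behind its back edge: a white strip 12 mm high (14 mm away) and, at the -y end, a white control box 44 x 90 x 30 mm high (10 mm away). z up
- start (a joint): travel of the start button on the control box: 0 = up, 0.006 m = fully down; it springs back, about 4 N pushes it fully down
- start_top (a point): centre of the top of the start button, a round grey button 24 mm across on a small dark housing on the control box; pressed straight down
- block: white slotted block fixed to the bench, 75 mm deep (x) x 200 mm wide (y) x 70 mm high; origin at the centre of its underside, x pointing from its front face into it (front face at x = -37.5 mm), z up. Three horizontal slots open in the front face only, 42 mm wide, 8 mm high and 66 mm deep, mid-height 40 mm above the bench, 66 mm apart
- slot0 (a point): centre of the mouth of slot 0 in the block's front face, 40 mm above the bench; x points straight into the slot. Any scraper fits any slot; slot 0 is the leftmost seen from the robot
- slot1 (a point): centre of the mouth of slot 1 in the block's front face, 40 mm above the bench; x points straight into the slot. Any scraper fits any slot; slot 0 is the leftmost seen from the robot
- slot2 (a point): centre of the mouth of slot 2 in the block's front face, 40 mm above the bench; x points straight into the slot. Any scraper fits any slot; slot 0 is the leftmost seen from the robot
- scraper0_handle (a point): handle centre of a flat scraper lying on the bench (may be absent). Handle: ribbed bar 85 (x) x 22 (y) x 16 (z) mm. From its +x end a steel blade sticks out 60 mm, 36 mm wide (last 7 mm: 26), 4 mm thick, at mid-thickness; tip at x = +102.5 mm. Same either side up; about 60 g, balances 26 mm ahead of this point. Fully home the handle meets the block's face, this point 42.5 mm before the mouth
- scraper1_handle (a point): handle centre of a flat scraper lying on the bench (may be absent). Handle: ribbed bar 85 (x) x 22 (y) x 16 (z) mm. From its +x end a steel blade sticks out 60 mm, 36 mm wide (last 7 mm: 26), 4 mm thick, at mid-thickness; tip at x = +102.5 mm. Same either side up; about 60 g, balances 26 mm ahead of this point. Fully home the handle meets the block's face, this point 42.5 mm before the mouth
- scraper2_handle (a point): handle centre of a flat scraper lying on the bench (may be absent). Handle: ribbed bar 85 (x) x 22 (y) x 16 (z) mm. From its +x end a steel blade sticks out 60 mm, 36 mm wide (last 7 mm: 26), 4 mm thick, at mid-thickness; tip at x = +102.5 mm. Same either side up; about 60 g, balances 26 mm ahead of this point. Fully home the handle meets the block's face, this point 42.5 mm before the mouth
- dish0_centre (a point): centre (half-way up) of a closed round culture dish, 60 mm across, 15 mm high, lying singly at the front of the bench (may be absent); z up
- dish1_centre (a point): centre (half-way up) of a closed round culture dish, 60 mm across, 15 mm high, lying singly at the front of the bench (may be absent); z up
- dish2_centre (a point): centre (half-way up) of a closed round culture dish, 60 mm across, 15 mm high, lying singly at the front of the bench (may be absent); z up
- dish3_centre (a point): centre (half-way up) of a closed round culture dish, 60 mm across, 15 mm high, lying singly at the front of the bench (may be absent); z up
- beaker: bystander: clear beaker 48 mm across, 57 mm high, standing behind between plate and block; origin at the centre of its underside
- porcelain: bystander: small white porcelain bowl 46 mm across, 20 mm high, to the left of the plate; origin at the centre of its underside
Things that resemble listed ones, but are neither listed nor needed, are in the scene too. What is shaped like the part that bears dish0_centre but red is not meant.

How it is judged (in metres and radians):
On the way, in this order (a step that is already met when the one before it is completed fails the run):
1. every dish lies wholly on the cold plate (x of dish0_centre in the frame of plate_centre between -0.024 and 0.024 m and y of dish0_centre in the frame of plate_centre between -0.115 and 0.115 m and z of dish0_centre in the frame of plate_centre between 0.004 and 0.012 m and angle between each of dish0_centre, dish1_centre, dish2_centre, dish3_centre's own z axis and vertical below 0.08 rad and x of dish1_centre in the frame of plate_centre between -0.024 and 0.024 m and y of dish1_centre in the frame of plate_centre between -0.115 and 0.115 m and z of dish1_centre in the frame of plate_centre between 0.004 and 0.012 m and x of dish2_centre in the frame of plate_centre between -0.024 and 0.024 m and y of dish2_centre in the frame of plate_centre between -0.115 and 0.115 m and z of dish2_centre in the frame of plate_centre between 0.004 and 0.012 m and x of dish3_centre in the frame of plate_centre between -0.024 and 0.024 m and y of dish3_centre in the frame of plate_centre between -0.115 and 0.115 m and z of dish3_centre in the frame of plate_centre between 0.004 and 0.012 m), for 0.2 s.
2. the start button is pressed (value of joint start above 0.004 m), for 0.05 s.
At the end, for the whole second after the job is handed in: every dish lies flat on the cold plate, overhanging no edge by more than 4 mm (front and back) or 5 mm (ends); every scraper sits blade first in a slot of the block, within 8 mm of fully home and pointing along the slot within 0.2 rad (all of step 1 and x of scraper0_handle in the frame of block between -0.088 and -0.07 m and y of scraper0_handle in the frame of block between -0.08 and 0.08 m and z of scraper0_handle in the frame of block between 0.028 and 0.052 m and angle between the x axis of each of scraper0_handle, scraper1_handle, scraper2_handle and the x axis of block, either way round below 0.2 rad and x of scraper1_handle in the frame of block between -0.088 and -0.07 m and y of scraper1_handle in the frame of block between -0.08 and 0.08 m and z of scraper1_handle in the frame of block between 0.028 and 0.052 m and x of scraper2_handle in the frame of block between -0.088 and -0.07 m and y of scraper2_handle in the frame of block between -0.08 and 0.08 m and z of scraper2_handle in the frame of block between 0.028 and 0.052 m); the robot touches nothing.
It fails at once if a dish is lifted more than about 15 mm off the bench or tipped (height (world z) of any of dish0_centre, dish1_centre, dish2_centre, dish3_centre above 0.024 m or angle between any of dish0_centre, dish1_centre, dish2_centre, dish3_centre's own z axis and vertical above 0.4 rad).
It fails at once if the beaker or the porcelain bowl is shifted more than 3 cm (distance of any of beaker, porcelain from where it was at the start of the episode above 0.03 m).
Of dish0, dish1, dish2, dish3 only 3 to 4 are there at a start; the rules pass over those that are not, and their reading is None.
Of scraper0, scraper1, scraper2 only 2 to 3 are there at a start; the rules pass over those that are not, and their reading is None.
At some moment in a run one of dish0, dish1, dish2, dish3, scraper0, scraper1, scraper2 may be knocked a few centimetres aside while the robot is not near it.
Once in a run the grip may slacken for a moment while it holds something.
It also fails if it takes over 210 s, if anything falls off the work surface, if the arm or the gripper's body presses on something with over 40 N, if the wrist force passes 120 N, or if a joint passes its speed limit or range.

## Working session

There is one attempt and no reset: what is moved stays moved. The work goes in short steps, Python scripts to look and compute and a shell command to move; the robot and the scene stay as the last step left them, time stands still between calls to the robot, and variables do not carry over. Pictures are saved under pics/ and viewed, at most 14 in all, crops included, and the job is handed in when it is done.

```bash
ls; mkdir -p pics
cat > h.py <<'E'
import numpy as np, cv2
from rig import manip
def cap(n):
    s=manip.state(); c=manip.capture(n)
    K=np.array([[c['fx'],0,c['cx']],[0,c['fy'],c['cy']],[0,0,1]])
    if n=='wrist':
        T=np.eye(4);T[:3,:3]=s['eef_rot'];T[:3,3]=s['tcp_pos'];W=T@c['mount']
    else: W=np.linalg.inv(c['extrinsics'])
    return c['frame'],c['z_map'],K,W
def ray(u,v,K,W,z):
    d=W[:3,:3]@np.linalg.solve(K,[u,v,1.]);o=W[:3,3]
    return o+d*(z-o[2])/d[2]
def pts(zm,K,W):
    v,u=np.mgrid[:zm.shape[0],:zm.shape[1]]
    p=np.stack([(u-K[0,2])/K[0,0]*zm,(v-K[1,2])/K[1,1]*zm,zm],-1)
    return p@W[:3,:3].T+W[:3,3]
def proj(P,K,W):
    p=np.linalg.inv(W)@np.append(P,1);q=K@p[:3];return q[:2]/q[2]
E
python3 - <<'E'
from h import *
for n in ('top','side'):
    f,z,K,W=cap(n);cv2.imwrite(f'pics/{n}0.png',f);np.savez(f'{n}0.npz',f=f,z=z,K=K,W=W);print(n,W.round(3).tolist(),K[0,0])
s=manip.state();print(s)
print(manip.capture('wrist')['mount'].round(3).tolist())
E
```

```text
pics
top [[-0.019, -0.995, 0.098, 0.425], [-1.0, 0.018, -0.003, 0.043], [0.001, -0.098, -0.995, 1.185], [0.0, 0.0, 0.0, 1.0]] 450.7799433393088
side [[0.851, -0.294, 0.436, 0.002], [-0.526, -0.485, 0.699, -0.839], [0.006, -0.824, -0.567, 0.778], [0.0, 0.0, 0.0, 1.0]] 488.48325689094065
{'clock': 0.1, 'joint_positions': array([6.83199342e+01, 1.79876784e+01, 2.58280195e+00, 7.46914489e+01,
       2.62614886e-03, 8.20018282e+01]), 'dq': array([ 0.09942164, -0.05668746,  0.16212299,  0.03876478, -0.11989462,
       -0.0127791 ]), 'joint_torque': array([ 2.11194514e-03, -4.81727135e+01,  2.99243009e+01,  1.28182996e-02,
       -7.53537870e-05, -8.60515392e-07]), 'tcp_pos': array([0.13582457, 0.55824892, 0.23048149]), 'eef_rot': array([[-9.71623813e-01,  2.36530603e-01, -6.63664545e-04],
       [ 2.36531369e-01,  9.71622624e-01, -1.54533423e-03],
       [ 2.79312650e-04, -1.65846102e-03, -9.99998586e-01]]), 'wrist_force': array([0.13099296, 0.50489383, 0.45097251]), 'torque': array([ 0.01314188, -0.01742574, -0.00991068]), 'grasp_force': 0.0, 'opening': 0.998248772060993}
[[-0.001, -0.954, -0.298, 0.076], [1.0, -0.001, -0.001, 0.002], [0.0, -0.298, 0.954, -0.142], [0.0, 0.0, 0.0, 1.0]]
```

View pics/top0.png

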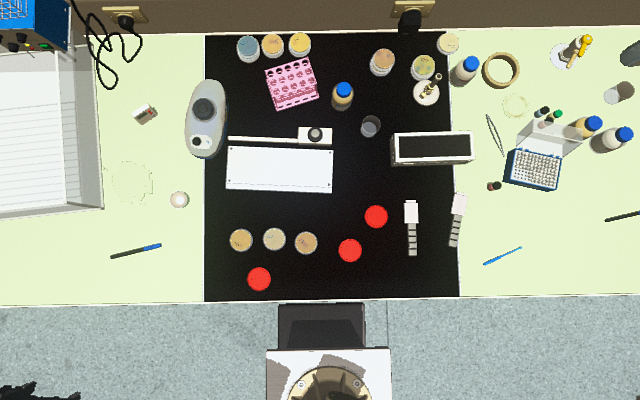

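View pics/side0.png

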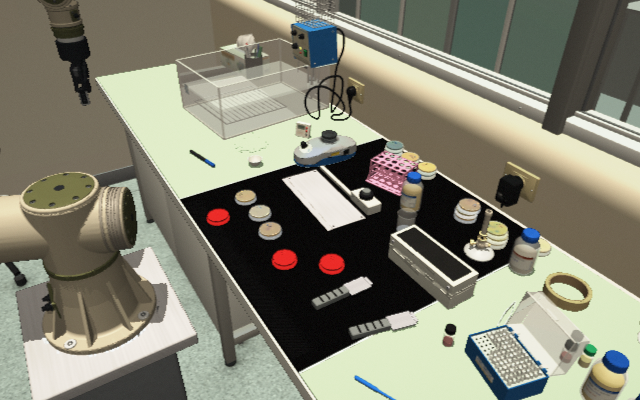

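The top view shows three single clear dishes at (241,240), (274,239) and (306,243). The red discs at (376,216), (350,250) and (259,279) are excluded by colour, and the dishes at the back row (248..300,46), (382,61), (423,67), (448,43) are stacks or not at the front. It also shows two scrapers at (411,226) and (457,218), the plate at (280,167), the button at (315,134), the block at (432,148), the beaker at (370,126) and the bowl at (179,199).

```bash
cat > m.py <<'E'
from h import *
f,z,K,W=cap('top')
P=pts(z,K,W)
hsv=cv2.cvtColor(f,cv2.COLOR_BGR2HSV)
H,S,V=[hsv[...,i] for i in range(3)]
fg=(V>60).astype(np.uint8)
fg[:, :208]=0
fg[:30]=0;fg[292:]=0
xy=lambda u,v,h:ray(u,v,K,W,h)[:2].round(4)
n,l,st,c=cv2.connectedComponentsWithStats(fg)
for i in range(1,n):
    if st[i,4]<60 or st[i,2]>200: continue
    m=(l==i).astype(np.uint8)
    cn=max(cv2.findContours(m,0,1)[0],key=cv2.contourArea)
    r=cv2.minAreaRect(cn);(u,v),rad=cv2.minEnclosingCircle(cn)
    hz=np.median(P[...,2][l==i])
    print(st[i].tolist(),'c',c[i].round(1),'circ',(round(u,1),round(v,1)),round(rad,1),'z',hz.round(4),'hue',np.median(H[l==i]),np.median(S[l==i]),'xy@z15',xy(u,v,.015),'rect',[xy(*q,.004) for q in cv2.boxPoints(r)])
E
python3 m.py
python3 - <<'E'
import cv2
f=cv2.imread('pics/top0.png')
a=cv2.resize(f[110:290,215:485],None,fx=2.9,fy=2.9,interpolation=cv2.INTER_CUBIC);cv2.imwrite('pics/crop1.png',a);print(a.shape)
E
```

```text
[208, 30, 190, 33, 2246] c [278.4  41.2] circ (302.5, 32.5) 94.5 z 0.0219 hue 24.0 54.0 xy@z15 [0.989 0.052] rect [array([1.006, 0.31 ]), array([ 0.9968, -0.2062]), array([ 0.9063, -0.2028]), array([0.9155, 0.3097])]
[369, 48, 26, 29, 558] c [381.8  61.9] circ (382.2, 62.3) 14.6 z 0.0409 hue 19.0 91.0 xy@z15 [ 0.9016 -0.1606] rect [array([ 0.8854, -0.1153]), array([ 0.9579, -0.1529]), array([ 0.9281, -0.2074]), array([ 0.8559, -0.1696])]
[410, 55, 33, 51, 1135] c [424.8  80.2] circ (424.0, 80.0) 25.5 z 0.0305 hue 26.0 37.0 xy@z15 [ 0.8506 -0.2709] rect [array([ 0.9216, -0.2334]), array([ 0.931 , -0.3182]), array([ 0.79  , -0.3286]), array([ 0.7808, -0.2448])]
[264, 56, 56, 56, 1992] c [291.7  84.2] circ (292.0, 83.5) 31.3 z 0.0356 hue 166.0 66.0 xy@z15 [0.8474 0.0825] rect [array([0.8888, 0.163 ]), array([0.9289, 0.0396]), array([0.8127, 0.0046]), array([0.7734, 0.1269])]
[208, 79, 19, 80, 1252] c [215.8 116.9] circ (210.0, 118.5) 39.6 z 0.0519 hue 45.0 21.0 xy@z15 [0.7556 0.3013] rect [array([0.868 , 0.3095]), array([0.8671, 0.2609]), array([0.6508, 0.261 ]), array([0.6516, 0.3087])
[... 1765 characters left out ...]
array([0.4064, 0.1674])]
[294, 231, 24, 24, 435] c [305.5 242.5] circ (305.6, 242.5) 11.8 z 0.0134 hue 19.0 106.0 xy@z15 [0.4237 0.0537] rect [array([0.4245, 0.0956]), array([0.4653, 0.0532]), array([0.4229, 0.0122]), array([0.3823, 0.0546])]
[338, 239, 24, 24, 455] c [349.7 250.1] circ (349.7, 250.1) 12.1 z 0.0129 hue 2.0 199.0 xy@z15 [ 0.4022 -0.0597] rect [array([ 0.4312, -0.031 ]), array([ 0.4301, -0.091 ]), array([ 0.3707, -0.0892]), array([ 0.3718, -0.0295])]
[246, 267, 25, 25, 468] c [258.4 278.7] circ (258.3, 278.6) 12.4 z 0.0133 hue 2.0 200.0 xy@z15 [0.3338 0.1764] rect [array([0.3476, 0.2181]), array([0.3738, 0.163 ]), array([0.319 , 0.1361]), array([0.2931, 0.191 ])]
(522, 783, 3)
```

View pics/crop1.png

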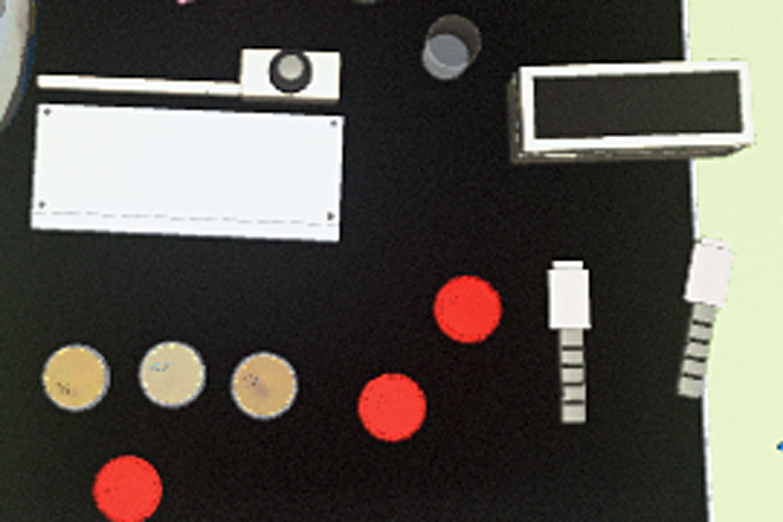

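The enlarged crop confirms it. The three tan dishes with clear rims at the front are the ones meant: A (0.434,0.221), B (0.436,0.135) and C (0.424,0.054). The red ones are decoys. There are two scrapers, both with blades towards the block. The plate is yawed about -3.4°.

```bash
cat > go.py <<'E'
import sys
from h import *
from scipy.spatial.transform import Rotation as R
x,y,z,yaw=map(float,sys.argv[1:5])   # yaw = heading of tool x axis, tool down
s=manip.state();Rt=s['eef_rot'];a=np.radians(yaw)
G=np.array([[np.cos(a),np.sin(a),0],[np.sin(a),-np.cos(a),0],[0,0,-1]])
print('shift mm',(Rt.T@(np.array([x,y,z])-s['tcp_pos'])*1e3).round(1).tolist(),'turn',R.from_matrix(Rt.T@G).as_rotvec(degrees=True).round(1).tolist(),'t',round(s['clock'],2),'tcp',s['tcp_pos'].round(4).tolist(),'F',s['wrist_force'].round(1).tolist(),'op',round(s['opening']*85.4,1),'gf',round(s['grasp_force'],1))
E
python3 go.py 0.434 0.221 0.09 -93.4
python3 - <<'E'
from h import *
d=np.load('top0.npz');f,z,K,W=[d[k] for k in 'fzKW'];P=pts(z,K,W)
x,y,h=P[...,0],P[...,1],P[...,2]
# block top rim
m=(h>.055)&(h<.085)&(x>.58)&(x<.76)&(y<-.15)&(y>-.42)
u8=m.astype(np.uint8);n,l,st,c=cv2.connectedComponentsWithStats(u8);i=1+st[1:,4].argmax()
r=cv2.minAreaRect(P[l==i][:,:2].astype(np.float32));print('block top',r,cv2.boxPoints(r).round(4).tolist(),np.median(h[l==i]))
# scrapers
for lo,hi in ((-.26,-.19),(-.40,-.28)):
    m=(h>.010)&(h<.022)&(x>.36)&(x<.58)&(y>lo)&(y<hi)
    q=P[m];r=cv2.minAreaRect(q[:,:2].astype(np.float32));print('handle',m.sum(),r)
    m2=(h>.005)&(h<.022)&(x>.36)&(x<.58)&(y>lo)&(y<hi)
    q=P[m2];r=cv2.minAreaRect(q[:,:2].astype(np.float32));print('all',m2.sum(),r,cv2.boxPoints(r).round(4).tolist())
# button
m=(h>.02)&(x>.66)&(x<.77)&(y>-.04)&(y<.1);print('box',P[m].mean(0).round(4),h[m].max())
m=(h>.038)&(x>.66)&(x<.77)&(y>-.04)&(y<.1);print('btn',P[m].mean(0).round(4),m.sum(),np.percentile(h[m],[50,95]))
vv,uu=np.nonzero(m);print(uu.mean(),vv.mean())
E
```

```text
shift mm [-369.5, -257.2, 141.0] turn [-0.0, -0.1, -100.3] t 0.2 tcp [0.1359, 0.5584, 0.2308] F [0.2, 0.1, 0.7] op 85.4 gf 0.0
block top ((0.6596261262893677, -0.27555784583091736), (0.07774140685796738, 0.20158728957176208), 0.7353812456130981) [[0.6194999814033508, -0.1753000020980835], [0.6220999956130981, -0.376800000667572], [0.6998000144958496, -0.3758000135421753], [0.6972000002861023, -0.17430000007152557]] 0.07038811514719856
handle 407 ((0.45762884616851807, -0.22313521802425385), (0.1428033709526062, 0.03525019437074661), 1.6856236457824707)
all 606 ((0.4799114167690277, -0.22645193338394165), (0.059654250741004944, 0.18790988624095917), 86.5081787109375) [[0.38429999351501465, -0.25049999356269836], [0.5719000101089478, -0.26190000772476196], [0.5755000114440918, -0.20239999890327454], [0.3878999948501587, -0.19099999964237213]]
handle 374 ((0.47828638553619385, -0.33818313479423523), (0.03562888503074646, 0.14416413009166718), 73.32301330566406)
all 620 ((0.4687654972076416, -0.3390271067619324), (0.21371711790561676, 0.11824707686901093), 1.1955757141113281) [[0.36070001125335693, -0.28209999203681946], [0.36320000886917114, -0.4004000127315521], [0.5767999887466431, -0.39590001106262207], [0.574400007724762, -0.2777000069618225]]
box [0.7009 0.0248 0.0339] 0.056231114510034264
btn [0.7018 0.0242 0.0452] 175 [0.04345918 0.05369916]
314.98285714285714 133.84
```

```bash
python3 -m creep '[[[-369,-257,140],[0,0,-100],85],[[-369,-257,140],[0,0,-100],85],[[-369,-257,140],[0,0,-100],85],[[-369,-257,140],[0,0,-100],85],[[-369,-257,140],[0,0,-100],85],[[-369,-257,140],[0,0,-100],85],[[-369,-257,140],[0,0,-100],85],[[-369,-257,140],[0,0,-100],85],[[-369,-257,140],[0,0,-100],85],[[-369,-257,140],[0,0,-100],85],[[-369,-257,140],[0,0,-100],85]]' 20; python3 go.py 0.434 0.221 0.004 -93.4
python3 - <<'E'
from h import *
f,z,K,W=cap('wrist');cv2.imwrite('pics/w1.png',f)
E
```

```text
clock: 1.58
tcp_pos: [0.4338, 0.2213, 0.091]
eef_rot: [[-0.066, -0.998, -0.001], [-0.998, 0.066, -0.0], [0.0, 0.001, -1.0]]
wrist_force: [0.2, 1.3, 0.5]
opening: 0.998
grasp_force: 0.0
shift mm [0.3, -0.3, 87.0] turn [0.0, -0.0, -0.4] t 1.57 tcp [0.4338, 0.2213, 0.091] F [0.2, 1.3, 0.5] op 85.2 gf 0.0
```

View pics/w1.png

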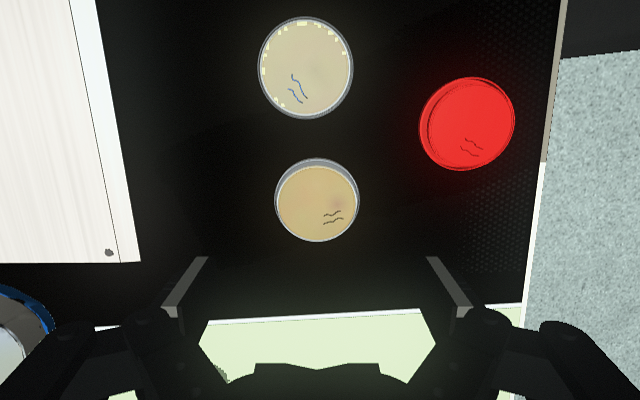

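The wrist view shows dish A (tan) at (317,200), dish B (pale) at (305,67) and the red decoy at (467,123). I check the positions by casting rays, then descend.

```bash
cat > w.py <<'E'
from h import *
f,z,K,W=cap('wrist');h=cv2.cvtColor(f,cv2.COLOR_BGR2HSV)
m=((h[...,2]>90)&(h[...,0]>8)&(h[...,0]<32)&(h[...,1]>35)).astype(np.uint8)
m=cv2.morphologyEx(m,cv2.MORPH_CLOSE,np.ones((9,9)))
for c in cv2.findContours(m,0,1)[0]:
    a=cv2.contourArea(c)
    if a<2500: continue
    (u,v),r=cv2.minEnclosingCircle(c)
    if a/(np.pi*r*r)<.75: continue
    print('dish px',round(u),round(v),round(r),'xy',ray(u,v,K,W,.015)[:2].round(4))
E
python3 w.py
```

```text
dish px 316 203 38 xy [0.4341 0.2204]
dish px 305 67 46 xy [0.4353 0.1343]
```

```bash
python3 -m creep '[[[0,0,45],[0,0,0],85],[[0,0,84],[0,0,0],75],[[0,0,84],[0,0,0],70],[[0,0,84],[0,0,0],70],[[0,0,86],[0,0,0],50],[[0,0,86],[0,0,0],50],[[0,0,86],[0,0,0],50],[[0,0,86],[0,0,0],50]]' 20; python3 go.py 0.6257 0.2095 0.006 -93.4
python3 - <<'E'
from h import *
f,z,K,W=cap('wrist');cv2.imwrite('pics/w2.png',f)
E
```

```text
clock: 2.68
tcp_pos: [0.4355, 0.2225, 0.0078]
eef_rot: [[-0.064, -0.998, 0.004], [-0.998, 0.064, 0.002], [-0.002, -0.004, -1.0]]
wrist_force: [-2.6, -0.5, 6.8]
opening: 0.685
grasp_force: 19.8
shift mm [0.7, -190.6, 2.6] turn [-0.2, 0.1, -0.3] t 2.67 tcp [0.4355, 0.2225, 0.0078] F [-2.6, -0.5, 6.8] op 58.5 gf 19.8
```

View pics/w2.png

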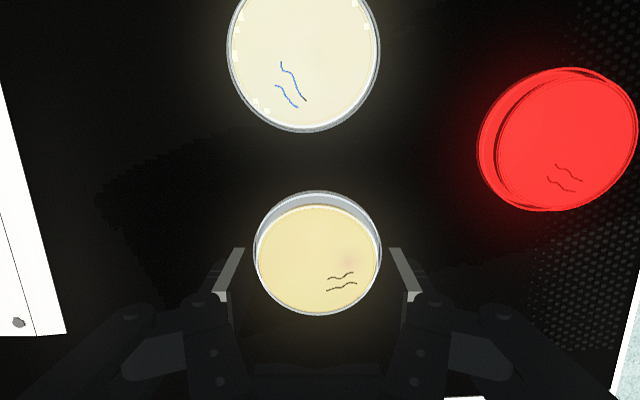

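```bash
python3 - <<'E'
from h import *
f,z,K,W=cap('wrist');s=manip.state()
T=np.eye(4);T[:3,:3]=s['eef_rot'];T[:3,3]=s['tcp_pos']
for x in (-11,0,11):
  for dz in (0,-7,-13,-25):
    print(x,dz,[proj((T@[x/1e3,y/1e3,dz/1e3,1])[:3],K,W).round().tolist() for y in (-30,30)])
E
python3 w.py;python3 m.py | grep -E '^\[(22|23|24)'
```

```text
-11 0 [[254.0, 279.0], [381.0, 279.0]]
-11 -7 [[251.0, 287.0], [384.0, 287.0]]
-11 -13 [[248.0, 295.0], [386.0, 295.0]]
-11 -25 [[243.0, 312.0], [392.0, 312.0]]
0 0 [[252.0, 258.0], [382.0, 258.0]]
0 -7 [[250.0, 265.0], [385.0, 265.0]]
0 -13 [[247.0, 272.0], [388.0, 272.0]]
0 -25 [[241.0, 288.0], [394.0, 288.0]]
11 0 [[251.0, 236.0], [384.0, 236.0]]
11 -7 [[248.0, 243.0], [387.0, 242.0]]
11 -13 [[245.0, 249.0], [390.0, 249.0]]
11 -25 [[239.0, 263.0], [396.0, 263.0]]
dish px 317 260 59 xy [0.4356 0.2198]
[227, 127, 106, 19, 937] c [294.  137.3] circ (279.5, 133.5) 52.7 z 0.026 hue 38.0 12.0 xy@z15 [0.7117 0.1175] rect [array([0.7347, 0.2583]), array([ 0.7296, -0.0223]), array([ 0.6807, -0.0212]), array([0.6858, 0.2583])]
[225, 145, 109, 49, 4701] c [279.  169.2] circ (279.0, 169.0) 57.2 z 0.0012 hue 102.0 5.0 xy@z15 [0.6168 0.1199] rect [array([0.5682, 0.2649]), array([0.6862, 0.2599]), array([ 0.6687, -0.0246]), array([ 0.5509, -0.0169])]
[246, 267, 25, 25, 469] c [258.5 278.6] circ (258.3, 278.6) 12.4 z 0.0132 hue 2.0 201.0 xy@z15 [0.3338 0.1764] rect [array([0.3471, 0.2191]), array([0.3738, 0.163 ]), array([0.319 , 0.1361]), array([0.2926, 0.192 ])]
```

The fingertips stand about 7 to 10 mm higher than the TCP at this opening, so they only catch the rim of the dish. I open, go lower and regrip.

```bash
python3 -m creep '[[[0,0,-3],[0,0,0],72],[[0,0,-3],[0,0,0],72],[[0,0,3],[0,0,0],72],[[0,0,7],[0,0,0],72],[[0,0,7],[0,0,0],66],[[0,0,7],[0,0,0],56],[[0,0,7],[0,0,0],56],[[0,0,7],[0,0,0],56]]' 20; python3 go.py 0.6257 0.2095 0.001 -93.4;python3 w.py
python3 - <<'E'
from h import *
f,z,K,W=cap('wrist');cv2.imwrite('pics/w3.png',f[180:400,150:490])
E
```

```text
clock: 3.88
tcp_pos: [0.4338, 0.2218, -0.0017]
eef_rot: [[-0.064, -0.998, 0.0], [-0.998, 0.064, 0.0], [-0.0, -0.0, -1.0]]
wrist_force: [0.3, 1.2, 0.4]
opening: 0.693
grasp_force: 21.6
shift mm [-0.1, -192.3, -2.7] turn [-0.0, 0.0, -0.3] t 3.88 tcp [0.4338, 0.2218, -0.0017] F [0.3, 1.2, 0.4] op 59.2 gf 21.6
dish px 315 272 64 xy [0.4347 0.2192]
```

View pics/w3.png

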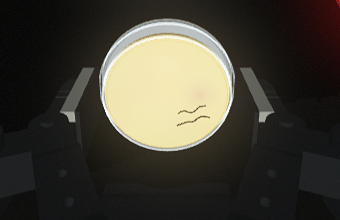

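```bash
python3 -m creep '[[[0,-15,0],[0,0,0],56],[[0,-40,0],[0,0,0],56],[[0,-70,0],[0,0,0],56],[[0,-95,0],[0,0,0],56],[[0,-106,-1],[0,0,0],56],[[0,-118,-2.5],[0,0,0],56],[[0,-140,-2.5],[0,0,0],56],[[0,-165,-2.5],[0,0,0],56],[[0,-185,-2.5],[0,0,0],56],[[0,-192,-2.2],[0,0,0],56],[[0,-192,-2],[0,0,0],56],[[0,-192,-2],[0,0,0],56]]' 20; python3 w.py; python3 go.py 0.4355 0.1345 0.03 -93.4
```

```text
clock: 5.48
tcp_pos: [0.6243, 0.2095, 0.0002]
eef_rot: [[-0.064, -0.998, -0.001], [-0.998, 0.064, -0.0], [0.0, 0.001, -1.0]]
wrist_force: [-0.1, 0.1, 0.5]
opening: 0.691
grasp_force: 21.7
dish px 315 268 65 xy [0.6252 0.2066]
shift mm [86.9, 183.6, -29.6] turn [0.1, -0.0, -0.3] t 5.53 tcp [0.6242, 0.2095, 0.0002] F [0.6, -0.7, 0.0] op 58.8 gf 21.7
```

```bash
python3 -m creep '[[[0,0,0],[0,0,0],72],[[0,0,0],[0,0,0],72],[[0,0,-15],[0,0,0],75],[[0,0,-40],[0,0,0],80],[[40,90,-50],[0,0,0],80],[[80,140,-50],[0,0,0],80],[[87,184,-50],[0,0,0],80],[[87,184,-50],[0,0,0],80],[[87,184,-50],[0,0,0],80]]' 20; python3 w.py; python3 go.py 0.4355 0.1345 -0.0017 -93.4
```

```text
clock: 6.65
tcp_pos: [0.4356, 0.1342, 0.0515]
eef_rot: [[-0.065, -0.998, 0.001], [-0.998, 0.065, 0.0], [-0.0, -0.001, -1.0]]
wrist_force: [0.9, 0.6, 0.2]
opening: 0.942
grasp_force: 0.0
dish px 317 226 46 xy [0.4357 0.1337]
dish px 329 70 56 xy [0.4243 0.0516]
shift mm [0.2, 2.1, 53.3] turn [-0.2, 0.0, -0.3] t 6.7 tcp [0.4374, 0.1345, 0.0516] F [0.6, 0.2, -0.2] op 80.0 gf 0.0
```

```bash
python3 -m creep '[[[0,1,30],[0,0,0],78],[[0,1,53],[0,0,0],72],[[0,1,53],[0,0,0],56],[[0,1,53],[0,0,0],56],[[0,1,53],[0,0,0],56],[[0,1,53],[0,0,0],56],[[0,1,53],[0,0,0],56]]' 20; python3 go.py 0.6257 0.1225 0.001 -93.4
```

```text
clock: 7.58
tcp_pos: [0.4355, 0.1345, -0.0023]
eef_rot: [[-0.064, -0.998, 0.001], [-0.998, 0.064, 0.0], [-0.0, -0.001, -1.0]]
wrist_force: [0.1, 0.2, -0.8]
opening: 0.69
grasp_force: 21.6
shift mm [-0.2, -190.6, -3.1] turn [-0.0, 0.0, -0.3] t 7.58 tcp [0.4355, 0.1345, -0.0023] F [0.1, 0.2, -0.8] op 59.0 gf 21.6
```

```bash
python3 -m creep '[[[0,-15,0],[0,0,0],56],[[0,-40,0],[0,0,0],56],[[0,-70,0],[0,0,0],56],[[0,-91,0],[0,0,0],56],[[0,-102,-1.5],[0,0,0],56],[[0,-113,-3],[0,0,0],56],[[0,-140,-3],[0,0,0],56],[[0,-165,-3],[0,0,0],56],[[0,-185,-3],[0,0,0],56],[[0,-190,-2.7],[0,0,0],56],[[0,-190,-2.5],[0,0,0],56],[[0,-190,-2.5],[0,0,0],56]]' 20; python3 w.py; python3 go.py 0.424 0.0525 0.05 -93.4
```

```text
clock: 9.07
tcp_pos: [0.6236, 0.1224, -0.0004]
eef_rot: [[-0.064, -0.998, -0.001], [-0.998, 0.064, 0.0], [0.0, 0.001, -1.0]]
wrist_force: [0.6, -0.0, -0.5]
opening: 0.687
grasp_force: 23.7
dish px 317 276 63 xy [0.624  0.1226]
shift mm [82.5, 194.8, -50.1] turn [0.1, -0.0, -0.3] t 9.12 tcp [0.6237, 0.1224, -0.0003] F [-0.7, -0.5, 0.2] op 58.9 gf 23.7
```

```bash
python3 -m creep '[[[0,0,0],[0,0,0],72],[[0,0,0],[0,0,0],72],[[0,0,-15],[0,0,0],75],[[0,0,-40],[0,0,0],80],[[40,90,-50],[0,0,0],80],[[78,150,-50],[0,0,0],80],[[82,195,-50],[0,0,0],80],[[82,195,-50],[0,0,0],80],[[82,195,-50],[0,0,0],80]]' 20; python3 w.py; python3 go.py 0.424 0.053 -0.002 -93.4
```

```text
clock: 10.25
tcp_pos: [0.4235, 0.0528, 0.0508]
eef_rot: [[-0.065, -0.998, 0.0], [-0.998, 0.065, 0.0], [-0.0, -0.0, -1.0]]
wrist_force: [0.0, -0.3, 0.4]
opening: 0.937
grasp_force: 0.0
dish px 316 225 46 xy [0.424  0.0514]
shift mm [-0.1, 1.9, 53.0] turn [-0.2, 0.0, -0.3] t 10.3 tcp [0.4258, 0.0528, 0.051] F [0.2, 0.3, 0.6] op 80.0 gf 0.0
```

```bash
python3 -m creep '[[[0,1,30],[0,0,0],78],[[0,1,53],[0,0,0],72],[[0,1,53],[0,0,0],56],[[0,1,53],[0,0,0],56],[[0,1,53],[0,0,0],56],[[0,1,53],[0,0,0],56],[[0,1,53],[0,0,0],56]]' 20; python3 go.py 0.621 0.040 0.001 -93.4
```

```text
clock: 11.18
tcp_pos: [0.4242, 0.053, -0.0028]
eef_rot: [[-0.064, -0.998, 0.001], [-0.998, 0.064, 0.0], [-0.0, -0.001, -1.0]]
wrist_force: [0.9, 0.9, -0.1]
opening: 0.692
grasp_force: 21.6
shift mm [0.4, -197.2, -3.7] turn [-0.0, 0.0, -0.3] t 11.18 tcp [0.4242, 0.053, -0.0028] F [0.9, 0.9, -0.1] op 59.1 gf 21.6
```

```bash
python3 -m creep '[[[0,-15,0],[0,0,0],56],[[0,-40,0],[0,0,0],56],[[0,-70,0],[0,0,0],56],[[0,-96,0],[0,0,0],56],[[0,-107,-1.5],[0,0,0],56],[[0,-118,-3],[0,0,0],56],[[0,-140,-3],[0,0,0],56],[[0,-165,-3],[0,0,0],56],[[0,-188,-3],[0,0,0],56],[[0,-196,-2.7],[0,0,0],56],[[0,-196,-2.5],[0,0,0],56],[[0,-196,-2.5],[0,0,0],56]]' 20; python3 w.py
python3 -m creep '[[[0,0,0],[0,0,0],70],[[0,0,0],[0,0,0],70],[[0,0,-15],[0,0,0],70],[[0,0,-50],[0,0,0],70],[[0,0,-90],[0,0,0],40],[[0,60,-100],[0,0,0],0],[[0,60,-100],[0,0,0],0],[[0,60,-100],[0,0,0],0]]' 20
python3 - <<'E'
from h import *
f,z,K,W=cap('top');cv2.imwrite('pics/top1.png',cv2.resize(f[110:290,215:485],None,fx=2.9,fy=2.9))
h=cv2.cvtColor(f,cv2.COLOR_BGR2HSV)
m=((h[...,0]>8)&(h[...,0]<32)&(h[...,1]>35)&(h[...,2]>80)).astype(np.uint8);m[:145]=0;m[:,:215]=0;m[:,340:]=0;m[200:]=0
m=cv2.morphologyEx(m,cv2.MORPH_CLOSE,np.ones((5,5)))
a=np.radians(-3.4);R=np.array([[np.cos(a),np.sin(a)],[-np.sin(a),np.cos(a)]])
for c in cv2.findContours(m,0,1)[0]:
    if cv2.contourArea(c)<80: continue
    (u,v),r=cv2.minEnclosingCircle(c);p=ray(u,v,K,W,.017)[:2];print((u,v),r,p,R@(p-[.6257,.1197]))
E
python3 go.py 0.702 0.024 0.08 180
```

```text
clock: 12.68
tcp_pos: [0.6181, 0.0406, -0.001]
eef_rot: [[-0.064, -0.998, -0.002], [-0.998, 0.064, 0.0], [-0.0, 0.002, -1.0]]
wrist_force: [0.1, 0.2, -0.5]
opening: 0.695
grasp_force: 21.7
dish px 317 273 64 xy [0.6184 0.0392]
clock: 13.72
tcp_pos: [0.5602, 0.0443, 0.1006]
eef_rot: [[-0.064, -0.998, 0.002], [-0.998, 0.064, -0.0], [-0.0, -0.002, -1.0]]
wrist_force: [-0.7, -0.5, -0.1]
opening: 0.0
grasp_force: 0.0
(244.51724243164062, 166.86207580566406) 10.178350448608398 [0.62383986 0.21008373] [-0.0072172   0.09011432]
(304.0, 172.0) 44.20417022705078 [0.60737638 0.05449907] [-0.01442454 -0.06617287]
shift mm [11.1, -142.0, 20.8] turn [-0.1, 0.1, 86.3] t 13.78 tcp [0.5609, 0.0442, 0.1004] F [0.5, -0.1, 0.6] op -0.2 gf 0.0
```

View pics/top1.png

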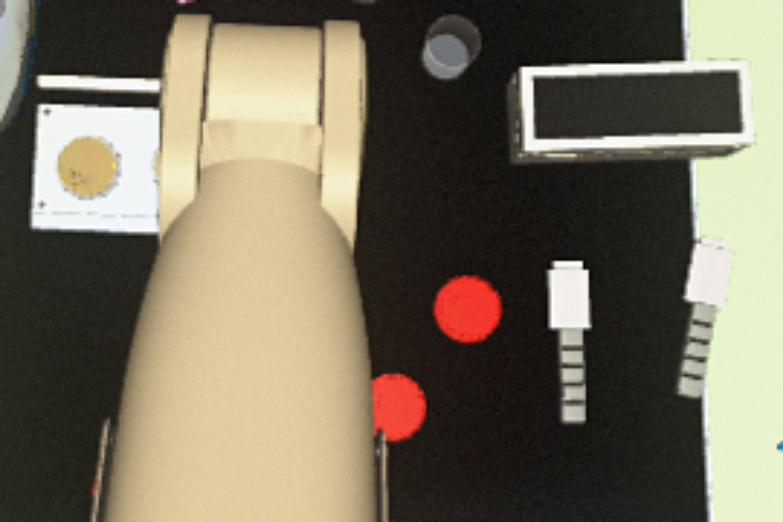

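```bash
python3 - <<'E'
from h import *
d=np.load('top0.npz');f,z,K,W=[d[k] for k in 'fzKW'];P=pts(z,K,W)
print(ray(315.7,133.3,K,W,.052)); print((P[128:140,308:323,2]*1e3).round().astype(int))
d=np.load('side0.npz')
E
python3 go.py 0.702 0.024 0.075 -93.4
```

```text
[0.70148571 0.02247206 0.052     ]
[[28 31 42 44 38 43 41 42 43 46 43 42 28 31 27]
 [30 29 41 41 42 50 52 54 51 50 40 41 38 27 29]
 [29 42 43 40 49 50 52 50 50 50 50 38 39 39 33]
 [37 40 45 48 49 54 53 53 52 54 49 47 41 41 42]
 [42 43 39 52 51 47 55 50 52 50 54 51 42 38 38]
 [37 44 43 51 50 49 52 56 55 52 50 47 44 44 40]
 [39 40 41 52 48 53 54 51 53 52 50 47 46 42 41]
 [39 42 45 50 50 54 55 49 51 43 51 49 41 43 39]
 [42 42 42 41 52 51 56 48 53 56 50 41 43 44 41]
 [38 42 40 42 41 48 51 48 46 50 39 44 40 37 27]
 [29 41 42 41 42 41 44 43 43 40 41 43 43 42 29]
 [32 36 42 43 45 43 43 40 38 42 44 40 43 29 30]]
shift mm [11.1, -142.0, 25.8] turn [-0.2, 0.0, -0.3] t 13.78 tcp [0.5609, 0.0442, 0.1004] F [0.5, -0.1, 0.6] op -0.2 gf 0.0
```

```bash
python3 -m creep '[[[6,-60,0],[0,0,0],0],[[12,-120,15],[0,0,0],0],[[12,-142,30],[0,0,0],0],[[12,-142,40],[0,0,0],0],[[12,-142,48],[0,0,0],0],[[12,-142,52],[0,0,0],0],[[12,-142,54],[0,0,0],0],[[12,-142,55.5],[0,0,0],0],[[12,-142,56],[0,0,0],0]]' 20;python3 go.py 0.7015 0.0225 0.0445 -93.4
```

```text
clock: 14.9
tcp_pos: [0.7003, 0.0232, 0.0459]
eef_rot: [[-0.064, -0.998, 0.001], [-0.998, 0.064, -0.0], [0.0, -0.001, -1.0]]
wrist_force: [-5.7, -0.1, 12.8]
opening: -0.002
grasp_force: 6.3
shift mm [0.7, -1.3, 1.4] turn [-0.1, -0.0, -0.3] t 14.9 tcp [0.7003, 0.0232, 0.0459] F [-5.7, -0.1, 12.8] op -0.1 gf 6.3
```

```bash
python3 -m creep '[[[0,0,0],[0,0,0],0],[[0,0,-30],[0,0,0],0],[[0,30,-80],[0,0,0],0],[[264,256,-104],[0,0,86],50],[[264,256,-104],[0,0,86],50],[[264,256,-104],[0,0,86],50],[[264,256,-104],[0,0,86],50],[[264,256,-104],[0,0,86],50],[[264,256,-104],[0,0,86],50],[[264,256,-104],[0,0,86],50],[[264,256,-104],[0,0,86],50],[[264,256,-104],[0,0,86],50]]' 60
cat > chk.py <<'E'
from h import *
import sys
f,z,K,W=cap('top')
if len(sys.argv)>1: cv2.imwrite(sys.argv[1],cv2.resize(f[110:290,215:485],None,fx=2.9,fy=2.9))
h=cv2.cvtColor(f,cv2.COLOR_BGR2HSV)
m=((h[...,0]>8)&(h[...,0]<32)&(h[...,1]>35)&(h[...,2]>80)).astype(np.uint8);m[:145]=0;m[:,:215]=0;m[:,340:]=0;m[265:]=0
m=cv2.morphologyEx(m,cv2.MORPH_CLOSE,np.ones((5,5)))
a=np.radians(-3.4);R=np.array([[np.cos(a),np.sin(a)],[-np.sin(a),np.cos(a)]])
for c in cv2.findContours(m,0,1)[0]:
    if cv2.contourArea(c)<80: continue
    (u,v),r=cv2.minEnclosingCircle(c);p=ray(u,v,K,W,.017)[:2];print((round(u),round(v)),round(r,1),p.round(4),'plate',(R@(p-[.6257,.1197])).round(4))
E
python3 chk.py
python3 - <<'E'
from h import *
s=manip.state();f,z,K,W=cap('wrist');cv2.imwrite('pics/w4.png',f)
P=pts(z,K,W);h=P[...,2]
for zlo,zhi in ((.013,.020),(.0055,.0115)):
    m=((h>zlo)&(h<zhi)&(P[...,0]>.34)&(P[...,0]<.6)).astype(np.uint8)
    m=cv2.morphologyEx(m,cv2.MORPH_OPEN,np.ones((5,5)))
    for c in cv2.findContours(m,0,1)[0]:
        if cv2.contourArea(c)<800: continue
        q=np.array([P[v,u,:2] for u,v in c[:,0]],np.float32);print(zlo,cv2.contourArea(c),cv2.minAreaRect(q))
print(s['tcp_pos'])
E
```

```text
clock: 16.4
tcp_pos: [0.4279, -0.2237, 0.1476]
eef_rot: [[-1.0, -0.007, 0.001], [-0.007, 1.0, -0.0], [-0.001, -0.0, -1.0]]
wrist_force: [-0.5, 0.4, -0.1]
opening: 0.583
grasp_force: 0.0
(309, 168) 10.1 [0.6184 0.0409] plate [-0.0027 -0.0791]
(278, 166) 9.9 [0.6235 0.1237] plate [-0.0024  0.0038]
(244, 167) 10.0 [0.6244 0.2102] plate [-0.0067  0.0902]
0.013 1872.5 ((0.4854542315006256, -0.12980817258358002), (0.05465572327375412, 0.04444597661495209), 48.15377426147461)
0.013 2220.0 ((0.44738882780075073, -0.3345336318016052), (0.021923525258898735, 0.0840696170926094), 76.39251708984375)
0.013 2286.5 ((0.42737674713134766, -0.22278077900409698), (0.021385813131928444, 0.08355172723531723), 89.21832275390625)
0.013 2208.5 ((0.4024616479873657, -0.06208674982190132), (0.05367753654718399, 0.052858948707580566), 2.0644187927246094)
0.0055 2014.5 ((0.5178775787353516, -0.3516179919242859), (0.036105792969465256, 0.060607679188251495), 76.28870391845703)
0.0055 2127.5 ((0.5002120137214661, -0.22358109056949615), (0.03574368730187416, 0.06053423881530762), 89.43399047851562)
[ 0.42798512 -0.22359146  0.14753722]
```

View pics/w4.png

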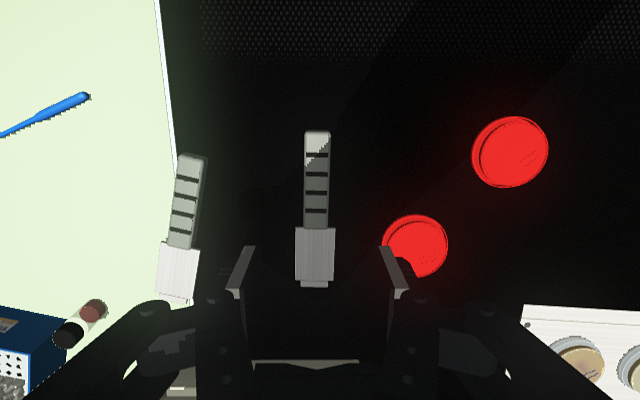

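The wrist view shows the first scraper handle at (316,180) between the fingers, the second at (188,200), and the red decoys at (510,150) and (415,245). The top check has all three dishes on the plate within 7 mm of its centre line.

```bash
python3 -m creep '[[[-9,1,60],[0,0,0],50],[[-9,1,110],[0,0,0],45],[[-9,1,136],[0,0,0],45],[[-9,1,144],[0,0,0],40],[[-9,1,144],[0,0,0],10],[[-9,1,144],[0,0,0],10],[[-9,1,144],[0,0,0],10],[[-9,1,144],[0,0,0],10],[[-9,1,144],[0,0,0],10]]' 60; python3 go.py 0.49 -0.21 0.035 180
```

```text
clock: 17.62
tcp_pos: [0.4375, -0.2231, 0.0038]
eef_rot: [[-1.0, -0.006, 0.001], [-0.006, 1.0, -0.001], [-0.001, -0.001, -1.0]]
wrist_force: [-0.7, -0.6, 2.5]
opening: 0.232
grasp_force: 61.7
shift mm [-52.6, 12.7, -31.1] turn [-0.0, 0.1, 0.3] t 17.62 tcp [0.4375, -0.2231, 0.0038] F [-0.7, -0.6, 2.5] op 19.8 gf 61.7
```

```bash
python3 -m creep '[[[0,0,-3],[0,0,0],10],[[-10,5,-20],[0,0,0],10],[[-30,12,-32],[0,0,0],10],[[-53,13,-32],[0,0,0],10],[[-53,13,-32],[0,0,0],10],[[-53,13,-32],[0,0,0],10]]' 60; python3 go.py 0.4905 -0.21 0.0358 180
python3 - <<'E'
from h import *
f,z,K,W=cap('side');P=pts(z,K,W)
cv2.imwrite('pics/s1.png',cv2.resize(f[200:330,290:500],None,fx=3.8,fy=3.8,interpolation=cv2.INTER_CUBIC))
m=(P[...,0]>.58)&(P[...,0]<.66)&(P[...,2]>.008)&(P[...,2]<.025)&(P[...,1]<-.17)&(P[...,1]>-.385)
q=P[m];print(m.sum(),q.mean(0)); A=np.c_[q[:,1],np.ones(len(q))];k=np.linalg.lstsq(A,q[:,0],rcond=None)[0];r=q[:,0]-A@k;g=abs(r)<.004;k=np.linalg.lstsq(A[g],q[g,0],rcond=None)[0];print('front x=a*y+b',k,'at -.276',k@[-.276,1],r[g].std())
np.savez('side1.npz',f=f,K=K,W=W,z=z)
E
```

```text
clock: 18.38
tcp_pos: [0.489, -0.209, 0.0348]
eef_rot: [[-1.0, -0.006, -0.002], [-0.006, 1.0, 0.001], [0.002, 0.001, -1.0]]
wrist_force: [-0.8, -0.2, -1.3]
opening: 0.236
grasp_force: 61.3
shift mm [-1.5, -1.0, -1.0] turn [0.1, -0.1, 0.3] t 18.38 tcp [0.489, -0.209, 0.0348] F [-0.8, -0.2, -1.3] op 20.2 gf 61.3
447 [ 0.62280102 -0.29860693  0.01626072]
front x=a*y+b [-0.03789361  0.61014793] at -.276 0.6206065630512699 0.0021769792879406747
```

View pics/s1.png

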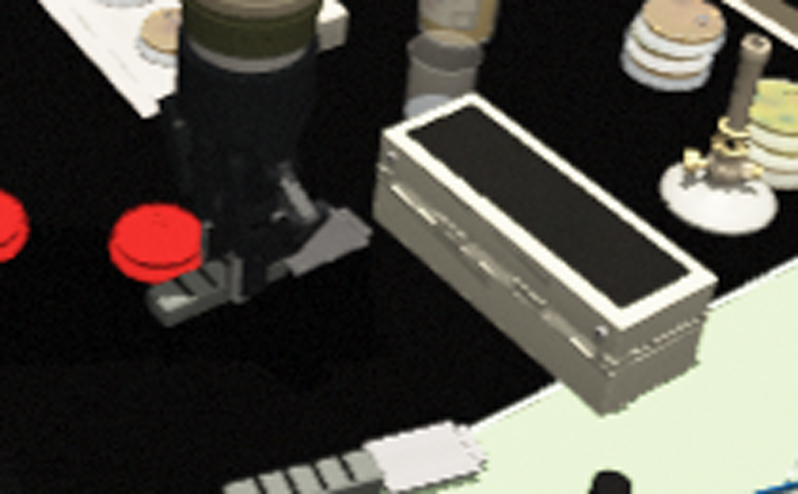

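The side crop shows the block's front face with three slots at crop (415,205), (492,267) and (566,328). The scraper is held level, pointing at the block, with its tip at (370,232).

Run:
```python
from h import *
d=np.load('side1.npz');K,W,f=d['K'],d['W'],d['f']
c=lambda u,v,z:ray(290+(u+.5)/3.8-.5,200+(v+.5)/3.8-.5,K,W,z)[:2].round(4)
for n,u,v in (('FL',385,133),('FR',620,330),('BR',715,278),('BL',475,95)): print(n,c(u,v,.07))
for u,v in ((392,185),(440,222),(468,247),(515,287),(540,305),(592,350)): print('slot end',c(u,v,.036))
for u,v in ((385,133),(620,330)): pass
g=cv2.cvtColor(f,cv2.COLOR_BGR2GRAY)
# lit slot-floor profile along the slot line in the front face
FL,FR=np.array(c(385,133,.07)),np.array(c(620,330,.07))
L=np.linalg.norm(FR-FL);print('len',L,'yaw',np.degrees(np.arctan2(FL[0]-FR[0],FR[1]-FL[1])))
for zz in (.036,.038,.040,.043):
    pr=[]
    for t in np.arange(0,L,.004):
        p=proj(np.append(FL+(FR-FL)*t/L,zz),K,W); pr.append(int(cv2.getRectSubPix(g,(1,1),(float(p[0]),float(p[1])))[0,0]))
    print(zz,pr)
```

```text
FL [ 0.6191 -0.183 ]
FR [ 0.6202 -0.3796]
BR [ 0.6942 -0.3777]
BL [ 0.6913 -0.1826]
slot end [ 0.6201 -0.1936]
slot end [ 0.623  -0.2353]
slot end [ 0.6227 -0.2609]
slot end [ 0.6232 -0.3009]
slot end [ 0.6253 -0.3194]
slot end [ 0.6254 -0.3608]
len 0.19660307729026014 yaw -179.67942675584882
0.036 [94, 100, 108, 186, 204, 202, 193, 182, 164, 182, 199, 198, 194, 136, 101, 109, 122, 114, 106, 153, 157, 141, 131, 185, 186, 173, 152, 137, 128, 119, 119, 134, 126, 116, 111, 111, 137, 134, 131, 122, 120, 118, 148, 162, 175, 156, 102, 102, 102, 142]
0.038 [89, 97, 103, 152, 221, 207, 197, 183, 169, 176, 218, 209, 199, 166, 108, 107, 130, 127, 114, 124, 166, 153, 142, 160, 189, 172, 156, 144, 139, 129, 113, 132, 119, 114, 110, 107, 137, 153, 142, 136, 136, 135, 206, 203, 202, 185, 112, 105, 124, 135]
0.04 [104, 98, 99, 129, 181, 173, 167, 162, 156, 158, 176, 173, 167, 146, 118, 107, 116, 115, 113, 116, 144, 151, 147, 151, 168, 160, 151, 147, 147, 135, 107, 105, 101, 100, 99, 100, 129, 159, 146, 146, 145, 144, 186, 198, 191, 173, 123, 99, 122, 115]
0.043 [137, 131, 113, 108, 130, 139, 138, 143, 143, 140, 139, 141, 149, 158, 152, 134, 141, 123, 151, 127, 119, 144, 140, 145, 146, 144, 142, 140, 143, 140, 128, 111, 105, 137, 137, 121, 114, 142, 145, 149, 147, 144, 147, 152, 152, 149, 121, 104, 134, 119]
```

```bash
python3 go.py 0.4905 -0.21 0.0358 180
python3 - <<'E'
from h import *
d=np.load('side1.npz');K,W=d['K'],d['W']
c=lambda u,v,z:ray(290+(u+.5)/3.8-.5,200+(v+.5)/3.8-.5,K,W,z)[:2].round(4)
for u,v in ((345,208),(372,235),(165,325),(148,293)): print('side',c(u,v,.041))
f,z,K,W=cap('top');P=pts(z,K,W)
cv2.imwrite('pics/t2.png',cv2.resize(f[125:235,380:480],None,fx=5,fy=5,interpolation=cv2.INTER_CUBIC))
h=cv2.cvtColor(f,cv2.COLOR_BGR2HSV);m=(h[...,2]>130)&(h[...,1]<40);m[:,:395]=0;m[:,430:]=0;m[:166]=0;m[240:]=0
v,u=np.nonzero(m);print(u.min(),u.max(),v.min(),v.max(),u.mean())
print('tip mid',ray(u.mean(),v.min()-.5,K,W,.042))
m=(P[...,2]>.06)&(P[...,2]<.08)&(P[...,0]>.6)&(P[...,0]<.73)&(P[...,1]<-.15)&(P[...,1]>-.4)
for n,i in (('+y',P[m][:,1].max()),('-y',P[m][:,1].min())): print(n,i)
E
```

```text
shift mm [-1.7, -1.0, -1.0] turn [0.1, -0.1, 0.3] t 18.43 tcp [0.4888, -0.209, 0.0348] F [0.1, -0.1, 0.4] op 20.2 gf 61.3
side [ 0.5782 -0.1999]
side [ 0.5769 -0.2273]
side [ 0.4314 -0.2259]
side [ 0.4372 -0.1996]
400 413 179 234 406.4386617100372
tip mid [ 0.58185207 -0.2075082   0.042     ]
+y -0.17487904033683743
-y -0.3753018221062878
```

View pics/t2.png

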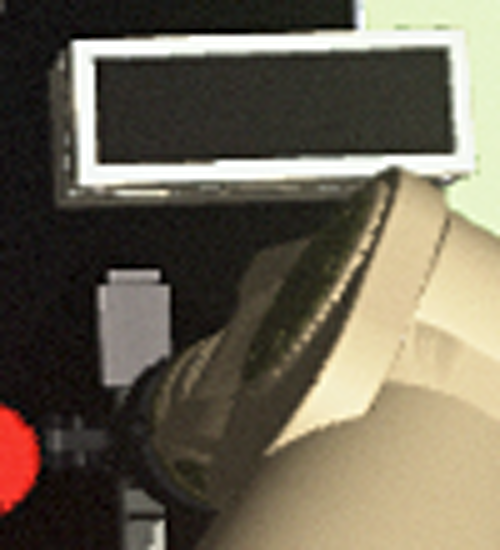

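Side and top views, each corrected with the held blade as reference, agree on slot 0 at y ≈ -0.211. I insert the tip and check the force.

```bash
python3 -m creep '[[[-5,-1.7,-1.2],[0,0,0],10],[[-20,-1.7,-1.2],[0,0,0],10],[[-32,-1.7,-1.2],[0,0,0],10],[[-42,-1.7,-1.2],[0,0,0],10],[[-50,-1.7,-1.2],[0,0,0],10],[[-55,-1.7,-1.2],[0,0,0],10],[[-55,-1.7,-1.2],[0,0,0],10]]' 60; python3 go.py 0.5895 -0.2107 0.0358 180
```

```text
clock: 19.35
tcp_pos: [0.5453, -0.2108, 0.0363]
eef_rot: [[-1.0, -0.006, -0.0], [-0.006, 1.0, 0.0], [0.0, 0.0, -1.0]]
wrist_force: [0.0, 0.2, -0.4]
opening: 0.241
grasp_force: 61.3
shift mm [-44.2, -0.2, 0.5] turn [0.0, -0.0, 0.3] t 19.35 tcp [0.5453, -0.2108, 0.0363] F [0.0, 0.2, -0.4] op 20.6 gf 61.3
```

```bash
python3 -m creep '[[[-12,0,0],[0,0,0],10],[[-22,0,0],[0,0,0],10],[[-30,0,0],[0,0,0],10],[[-36,0,0],[0,0,0],10],[[-40,0,0],[0,0,0],10],[[-43,0,0],[0,0,0],10],[[-45,0,0],[0,0,0],10],[[-47,0,0],[0,0,0],10],[[-47,0,0],[0,0,0],10]]' 60; python3 go.py 0.5895 -0.2107 0.0358 180
```

```text
clock: 20.48
tcp_pos: [0.5885, -0.2105, 0.0361]
eef_rot: [[-1.0, -0.005, -0.007], [-0.005, 1.0, 0.0], [0.007, 0.0, -1.0]]
wrist_force: [-9.4, -1.4, 4.4]
opening: 0.237
grasp_force: 61.9
shift mm [-1.0, -0.2, 0.3] turn [0.0, -0.4, 0.3] t 20.48 tcp [0.5885, -0.2105, 0.0361] F [-9.4, -1.4, 4.4] op 20.3 gf 61.9
```

```bash
python3 -m creep '[[[-45,0,0],[0,0,0],45],[[-45,0,0],[0,0,0],45],[[-45,0,0],[0,0,0],45]]' 60 >/dev/null; python3 -m creep '[[[0,0,0],[0,0,0],45],[[0,0,0],[0,0,0],45]]'; python3 go.py 0.4571 -0.3369 0.1 166.4
```

```text
clock: 21.1
tcp_pos: [0.6086, -0.2093, 0.0293]
eef_rot: [[-0.998, -0.001, -0.055], [-0.001, 1.0, 0.003], [0.055, 0.003, -0.998]]
wrist_force: [-65.9, -9.5, 15.6]
opening: 0.525
grasp_force: 32.4
shift mm [155.3, -127.2, -62.7] turn [-0.2, -3.2, 13.6] t 21.1 tcp [0.6086, -0.2093, 0.0293] F [-65.9, -9.5, 15.6] op 44.9 gf 32.4
```

I reused a shift that was relative to the earlier call, so the open fingers went on into the block. I back off at once.

```bash
python3 -m creep '[[[30,0,0],[0,0,0],45],[[50,0,0],[0,0,0],45],[[55,0,0],[0,0,0],45],[[55,0,0],[0,0,0],45]]'; python3 go.py 0.5895 -0.2107 0.13 180
python3 - <<'E'
from h import *
f,z,K,W=cap('side');cv2.imwrite('pics/s2.png',cv2.resize(f[180:350,290:520],None,fx=3.4,fy=3.4,interpolation=cv2.INTER_CUBIC))
E
```

```text
clock: 21.6
tcp_pos: [0.5828, -0.2109, 0.0369]
eef_rot: [[-1.0, -0.005, 0.001], [-0.005, 1.0, -0.0], [-0.001, -0.0, -1.0]]
wrist_force: [-0.1, 0.1, 1.4]
opening: 0.526
grasp_force: 0.0
shift mm [-6.9, 0.1, -93.0] turn [-0.0, 0.1, 0.3] t 21.6 tcp [0.5828, -0.2109, 0.0369] F [-0.1, 0.1, 1.4] op 44.9 gf 0.0
```

View pics/s2.png

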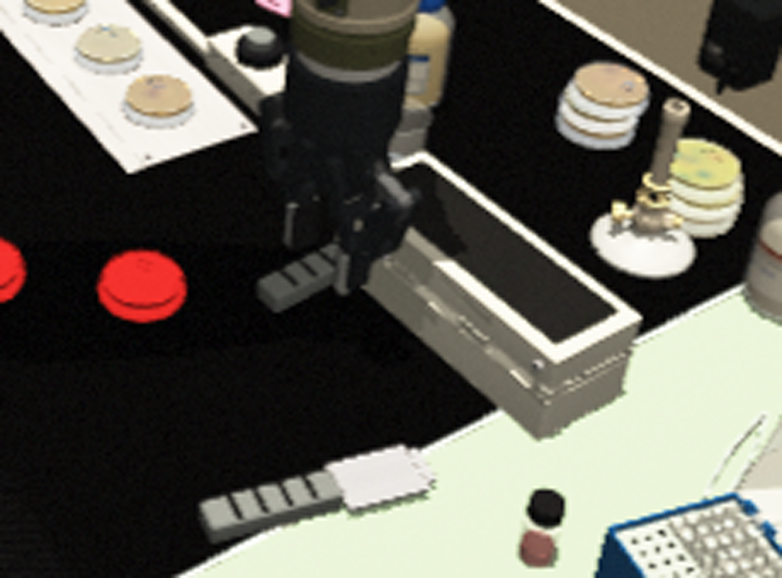

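The side view shows scraper 1 seated in slot 0 at crop (300,275). Nothing else was disturbed, and scraper 2 is still at (320,485). Next is scraper 2.

```bash
python3 -m creep '[[[0,0,-50],[0,0,0],50],[[0,0,-95],[0,0,0],50],[[60,-50,-95],[0,0,0],50],[[110,-100,-95],[0,0,14],50],[[126,-126,-95],[0,0,14],50],[[126,-126,-95],[0,0,14],50],[[126,-126,-95],[0,0,14],50]]' 60
cat > sc.py <<'E'
from h import *
s=manip.state();f,z,K,W=cap('wrist');P=pts(z,K,W);h=P[...,2]
for zlo,zhi in ((.013,.020),(.0055,.0115)):
    m=((h>zlo)&(h<zhi)&(P[...,0]>.34)&(P[...,0]<.6)&(P[...,1]<-.26)).astype(np.uint8)
    m=cv2.morphologyEx(m,cv2.MORPH_OPEN,np.ones((5,5)))
    for c in cv2.findContours(m,0,1)[0]:
        if cv2.contourArea(c)<800: continue
        q=np.array([P[v,u,:2] for u,v in c[:,0]],np.float32);print(zlo,cv2.contourArea(c),cv2.minAreaRect(q))
E
python3 sc.py; python3 go.py 0.4571 -0.3369 0.0038 166.4
```

```text
clock: 22.52
tcp_pos: [0.4575, -0.3376, 0.1315]
eef_rot: [[-0.972, 0.236, 0.001], [0.236, 0.972, 0.0], [-0.001, 0.0, -1.0]]
wrist_force: [0.7, -0.3, 0.1]
opening: 0.588
grasp_force: 0.0
0.013 2699.0 ((0.4475867748260498, -0.33476999402046204), (0.021559549495577812, 0.08372113108634949), 76.35176849365234)
0.0055 2385.0 ((0.5176277756690979, -0.3519076108932495), (0.03579233959317207, 0.05988771840929985), 76.65888214111328)
shift mm [0.7, -0.2, 127.6] turn [0.0, 0.0, -0.0] t 22.57 tcp [0.4577, -0.3369, 0.1314] F [0.2, 0.2, -0.9] op 50.0 gf 0.0
```

```bash
python3 -m creep '[[[0,0,50],[0,0,0],50],[[0,0,95],[0,0,0],45],[[0,0,120],[0,0,0],45],[[0,0,127],[0,0,0],40],[[0,0,127],[0,0,0],10],[[0,0,127],[0,0,0],10],[[0,0,127],[0,0,0],10],[[0,0,127],[0,0,0],10],[[0,0,127],[0,0,0],10]]' 60; python3 go.py 0.480 -0.3427 0.0365 180.4
```

```text
clock: 23.7
tcp_pos: [0.457, -0.3377, 0.005]
eef_rot: [[-0.972, 0.237, 0.001], [0.237, 0.972, -0.001], [-0.001, -0.0, -1.0]]
wrist_force: [-0.7, 0.5, 1.8]
opening: 0.237
grasp_force: 61.7
shift mm [-23.6, 0.6, -31.5] turn [-0.0, 0.0, -14.1] t 23.7 tcp [0.457, -0.3377, 0.005] F [-0.7, 0.5, 1.8] op 20.2 gf 61.7
```

```bash
python3 -m creep '[[[0,0,-3],[0,0,0],10],[[0,0,-20],[0,0,0],10],[[-12,0,-33],[0,0,-7],10],[[-24,0,-33],[0,0,-14],10],[[-24,0,-33],[0,0,-14],10],[[-24,0,-33],[0,0,-14],10]]' 60; python3 go.py 0.546 -0.3427 0.0372 180.3
```

```text
clock: 24.45
tcp_pos: [0.4794, -0.3425, 0.0371]
eef_rot: [[-1.0, -0.004, -0.001], [-0.004, 1.0, 0.001], [0.001, 0.001, -1.0]]
wrist_force: [-0.3, 0.3, -1.1]
opening: 0.236
grasp_force: 61.4
shift mm [-66.6, -0.4, -0.2] turn [0.1, -0.1, -0.1] t 24.45 tcp [0.4794, -0.3425, 0.0371] F [-0.3, 0.3, -1.1] op 20.2 gf 61.4
```

```bash
python3 -m creep '[[[-12,0,-0.3],[0,0,0],10],[[-28,0,-0.3],[0,0,0],10],[[-40,0,-0.3],[0,0,0],10],[[-50,0,-0.3],[0,0,0],10],[[-58,0,-0.3],[0,0,0],10],[[-64,0,-0.3],[0,0,0],10],[[-67,0,-0.3],[0,0,0],10],[[-67,0,-0.3],[0,0,0],10]]' 60; python3 go.py 0.591 -0.3427 0.0372 180.3
```

```text
clock: 25.45
tcp_pos: [0.5471, -0.3427, 0.0377]
eef_rot: [[-1.0, -0.006, -0.0], [-0.006, 1.0, 0.0], [0.0, 0.0, -1.0]]
wrist_force: [-0.3, -0.3, -0.4]
opening: 0.237
grasp_force: 61.4
shift mm [-43.9, -0.3, 0.5] turn [0.0, -0.0, 0.0] t 25.45 tcp [0.5471, -0.3427, 0.0377] F [-0.3, -0.3, -0.4] op 20.2 gf 61.4
```

```bash
python3 -m creep '[[[-12,0,0.3],[0,0,0],10],[[-22,0,0.3],[0,0,0],10],[[-30,0,0.3],[0,0,0],10],[[-36,0,0.3],[0,0,0],10],[[-40,0,0.3],[0,0,0],10],[[-43,0,0.3],[0,0,0],10],[[-45,0,0.3],[0,0,0],10],[[-47,0,0.3],[0,0,0],10],[[-47,0,0.3],[0,0,0],10]]' 60; python3 go.py 0.591 -0.3427 0.0372 180.3
```

```text
clock: 26.58
tcp_pos: [0.5901, -0.3423, 0.0372]
eef_rot: [[-1.0, -0.004, -0.008], [-0.004, 1.0, 0.001], [0.008, 0.001, -1.0]]
wrist_force: [-12.0, 0.2, 5.9]
opening: 0.231
grasp_force: 62.1
shift mm [-0.9, -0.4, 0.0] turn [0.0, -0.4, -0.1] t 26.57 tcp [0.5901, -0.3423, 0.0372] F [-12.0, 0.2, 5.9] op 19.7 gf 62.1
```

```bash
python3 -m creep '[[[0,0,0],[0,0,0],45],[[0,0,0],[0,0,0],45],[[0,0,0],[0,0,0],45],[[0,0,-40],[0,0,0],45],[[0,0,-100],[0,0,0],45],[[60,-10,-150],[0,0,0],45],[[120,-20,-150],[0,0,0],45],[[180,-40,-150],[0,0,0],45],[[250,-60,-150],[0,0,0],45],[[250,-60,-150],[0,0,0],45],[[250,-60,-150],[0,0,0],45]]' 60; python3 chk.py pics/top2.png
python3 - <<'E'
from h import *
for n in('top','side'):
    f,z,K,W=cap(n);P=pts(z,K,W);x,y,h=P[...,0],P[...,1],P[...,2]
    if n=='side': cv2.imwrite('pics/s3.png',cv2.resize(f[150:350,180:480],None,fx=2.6,fy=2.6))
    for lo,hi in((-.235,-.19),(-.365,-.32),(-.30,-.255)):
        m=(x>.48)&(x<.612)&(y>lo)&(y<hi)&(h>.03)&(h<.062); q=P[m]
        print(n,lo,m.sum(),cv2.minAreaRect(q[:,:2].astype(np.float32)) if m.sum()>20 else '',np.median(q[:,2]) if m.sum() else '',np.percentile(q[:,0],[1,99]) if m.sum() else '')
E
```

```text
clock: 27.95
tcp_pos: [0.3433, -0.4044, 0.1879]
eef_rot: [[-1.0, -0.003, 0.001], [-0.003, 1.0, -0.001], [-0.001, -0.001, -1.0]]
wrist_force: [-0.2, 0.2, 0.6]
opening: 0.527
grasp_force: 0.0
(309, 168) 10.1 [0.6184 0.0409] plate [-0.0027 -0.0791]
(278, 166) 9.9 [0.6235 0.1237] plate [-0.0024  0.0038]
(244, 167) 10.1 [0.6243 0.2101] plate [-0.0068  0.0902]
top -0.235 278 ((0.5744002461433411, -0.20694589614868164), (0.07507090270519257, 0.022343438118696213), 0.715816855430603) 0.04133967014956197 [0.53711103 0.61111597]
top -0.365 277 ((0.5757348537445068, -0.3396325707435608), (0.022916194051504135, 0.0725955069065094), 87.8316879272461) 0.0415063733922969 [0.53974858 0.6115285 ]
top -0.3 0   
side -0.235 237 ((0.5804317593574524, -0.21116989850997925), (0.06250891834497452, 0.023614589124917984), 2.125619888305664) 0.041521609613167865 [0.55008594 0.61110455]
side -0.365 399 ((0.5725535154342651, -0.34414395689964294), (0.07845407724380493, 0.02395259588956833), 0.38525933027267456) 0.04094369323433067 [0.53394255 0.61077596]
side -0.3 0
```

View pics/top2.png

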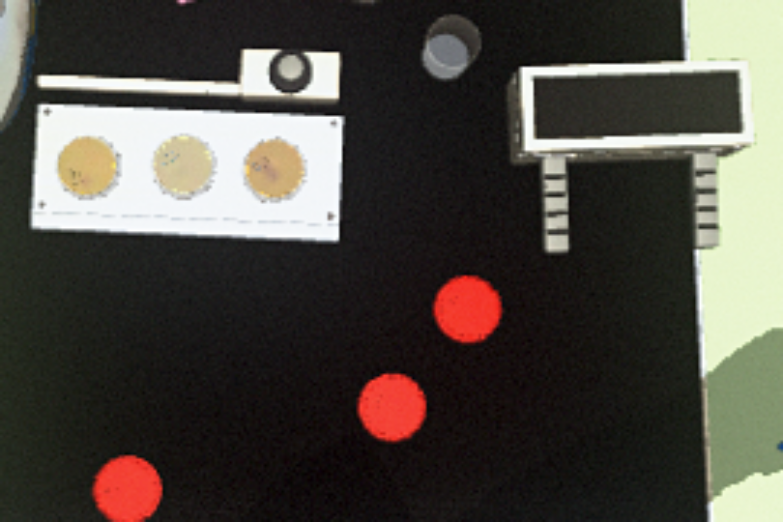

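View pics/s3.png

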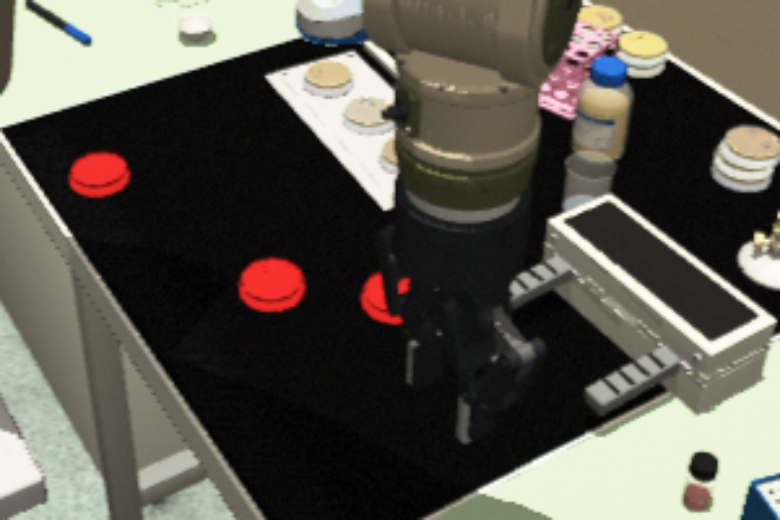

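Both scrapers are home: their tails sit about 83 mm out of the block, against the 85 mm handle length, in slots 0 and 2. The three dishes are centred on the plate, the button was pressed fully, and the beaker and bowl haven't moved. I hand in.

```bash
python3 -c "
from rig import manip
print(manip.sign_off())"
```

```text
the job is handed in; nothing more can be done
None
```

The job is handed in, and the final pictures show it done: all three dishes on the cold plate, the start button pressed after that, both scrapers fully home in slots 0 and 2, and the beaker and bowl not moved. The one slip was at about 21 s, when I sent a wrong move and the open fingers pressed the fixed block at about 66 N (wrist force); that is over the 40 N limit if finger contact counts, and the hand-in gave no verdict.

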